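# Clamp the staple box in the labelling jig

## Task

Lay the small box of staples flat and lengthwise into the one clamp of the three-clamp jig that stands wide open, let go of it, then turn that clamp's knob until the jaw holds the box firmly against its fence, without crushing the box, and let go of the knob. Do not touch the knobs of the other two clamps, and leave the larger box and the wooden stamp where they are.

Things in the scene. Friction and masses are not known exactly. Their poses are not given: they have to be found in the camera images.
- staple_box: the small pale cardboard box, 37 x 62 x 31 mm (its own x, y, z), 0.16 kg, lying alone on the worktop at the left; origin at the centre of its underside. Grasp it across its 37 mm width. It is fragile: more than 22 N from the jaw crushes it.
- clamp_a: the open one of three identical clamps standing 56 mm apart, side by side, on the steel base plate of a jig. Local x runs from the knob to the fence, y across, z up; origin on its centre line at the underside of its bed. In mm: aluminium bed 50 wide, x -107 to 78, top at z 8, no side walls; grey gearbox x -107 to -63, up to z 36, knob axis at x -85.
- bed_a (a point): point on top of the open clamp's bed, on its centre line, at clamp x 10: about the place for the box, whose 62 mm length goes along x. Steel fence beyond it, 36 mm wide, 26 mm high over the bed; its face was set by hand and is NOT measured: anywhere from 32 to 38 mm to +x of this point. Between jaw and fence the box has 6 to 16 mm to spare.
- jaw_a: jaw of the open clamp: steel block with rubber face, 28 mm wide, 24 mm high; origin at the middle of the lower edge of its face (the plane that meets the box), at bed height; axes as the clamp's. Moves to the clamp's +x, 12 mm per radian of its knob, without play, and slides the box along the bed to the fence. Lay the box 2 to 4 mm clear of this face and it also clears the fence.
- knob_a (a joint): angle of the open clamp's knob, 0 to 3 rad; starts at 0 to 0.3. Grows clockwise seen from above, which closes the jaw. Self-locking: stays where left. Turning takes 0.15 N m of friction plus 0.012 N m per newton of jaw force (10 N: 0.27 N m); on pausing the friction may unwind, the rise remains. Once the box meets the fence the jaw force grows 2 N per 0.01 rad. The box needs 4 N; 22 N crushes it: aim at 10.
- knob_a_grip (a point): on the axis of the open clamp's knob at gripping height, 61 mm over the clamp's origin. Knob: black upright bar 36 x 12 mm, its top 10 mm above this point, and 22 mm below this point a thin skirt 32 mm across. The bar's length lies along this point's x, which is the clamp's +x at joint value 0 and turns with the knob. Pinch it across its 12 mm. Neighbours' bars come as near as 38 mm to this axis.
- knob_b: knob of one of the two other clamps, like knob_a; axis 56 or 112 mm from knob_a's; origin on its axis, on top of its gearbox. Not to be touched.
- knob_c: knob of the other of the two other clamps, same size and origin as knob_b. Not to be touched.
- knob_b_tip (a point): end of the grip bar of knob_b, 18 mm from its axis; shows whether it has been turned
- knob_c_tip (a point): end of the grip bar of knob_c, 18 mm from its axis; shows whether it has been turned
- long_box: larger pale cardboard box, 41 x 74 x 27 mm, a bystander lying beyond the work; origin at the centre of its underside
- stamp: wooden rubber stamp standing on its face, 28 x 58 mm, 73 mm high, a bystander at the worktop's front edge; origin at the centre of its underside
There are look-alikes about, which are no part of the job. Leave any purple or yellow look-alike of the staple_box alone.

How it is judged:
By the outcome, as a careful person would: the job done as asked, in the order asked, and still so for the second after the job is handed in, with the robot touching nothing.
It also fails if it takes over 61 s, if anything falls off the work surface, if the arm or the gripper's body presses on something with over 40 N, if the wrist force passes 120 N, or if a joint passes its speed limit or range.

## Robot

A 6-joint arm with a two-finger parallel gripper is mounted at the origin on a cart in front of the work surface, level with it; the furniture and walls round the work are solid. World frame = base frame: x ahead of the robot, y to its left, z up, the work surface at z = 0. Lengths are in m, angles in degrees, forces in N, time in s.
With the tool pointing down it reaches from about 0.275 to 0.725 m from the base axis. Payload 15.9 kg.
Tool frame: the origin (TCP) lies at the very end of the fingers, on their centre line; the grasp point (between the pads) lies ctrl.tcp_to_grasp behind it (ctrl.tcp_to_grasp is the distance from the TCP to the grasp point, in m); z points along the fingers, y is the line along which they close (so a half turn about z gives the same grasp; the last joint's range is limited). The gripper opens to 85 mm and grips with 20 to 120 N. Pads are 22 mm wide; open, the fingers measure 114 mm over their backs; the gripper's body (76 mm by 85 mm) begins 54 mm behind the grasp point. The pads swing forward as they close: fully open they stand 13 mm farther back than shut.
Start: joints at [-68.927, 12.198, -1.971, 75.831, 0, 90], TCP at [0.18, -0.467, 0.202] pointing down, gripper open.
Joint ranges: [-170.91, 170.91], [-42.67, 98.43], [-65.05, 77.54], [-120.47, 116.71], [-90, 82.35], [-180, 180]. Speed limits (degrees/s): [108.29, 108.29, 136.94, 147.25, 180, 180].

## Interface

Orientations are given as [roll, pitch, yaw] about the fixed x, y, z axes, in that order (R = Rz(yaw) Ry(pitch) Rx(roll)).
In Python, from rig import ctrl gives the robot as it stands.
- The arm moves only by the tool drive_tool, never from a script. Its argument "series" is one flat list of numbers, 7 for each row, row after row: the closure in counts, from 0 (fully open) to 255 (shut), then the shift along the tool's x, y, z in m, then the turn, a rotation vector about the tool's x, y, z in degrees. In form: [grip, tx, ty, tz, ax, ay, az, grip, tx, ty, tz, ax, ay, az, ...]. A call has 1 to 5 rows; each row is the pose to reach, as a shift and turn from the pose commanded when the call began, along the tool's axes at that moment; what a row does not reach only later rows make up. A row lasts 1/10 s, in which the tool goes at most 50 mm and 8.59 degrees, less where a joint would pass 70% of its speed; a pose out of reach is approached as far as the arm can. A call with a gripper value outside its range is refused whole. The fingers move at their own pace and stop on an object; "squeeze" is the grip in N (left out, the last holds). Time passes only in rows, so rows that repeat a pose let the fingers close. It gives the time, the measured TCP pose, the force, the opening and the grip force at its end, in the units of the state.
- ctrl.state(): the state, without advancing time (a new reading comes with each control period).
- ctrl.get_image(name): name is "side" or "top"; returns (picture, depth): 384x512x3 uint8, red, green, blue; 384x512 float32, m along the optical axis (not along the pixel's ray), 0 where there is no reading.
- ctrl.camera_params(name): a dict with "camera_matrix" (3x3 intrinsics, pixels), "eye" and "attitude" of the camera in the world. Camera axes: x right, y down, z forward; pixel columns grow to the right and rows downward; lengths in m; the calibration is good to about 2 mm. A picture is of the moment at which its call begins. camera_params takes no time and is no camera call.
- ctrl.job_done(): hands the job in; it is judged then, once.
The state is a dict: "time": time; "q": joint angles; "joint_vel": joint speeds; "joint_torque": joint torques, N m; "eef_pos": TCP position; "eef_rot": TCP orientation; "contact_force": force on the tool from outside, world axes, zero at the start; "wrist_torque": the same for the moment, N m; "grip_width": opening from 0.0 (shut) to 1.0 (fully open); "gripper_force": force on a finger pad.
Only numpy, scipy, OpenCV 4.12 (cv2) and the standard library are available. Lean on these libraries where they do the work, as an engineer would, in place of code of your own. Each camera call takes 0.05 s, during which the arm holds its last target. There are 200 camera calls.

## Working session

There is one attempt and no reset: what is moved stays moved. The work goes in short steps, Python scripts to look and compute and a tool call to move; the robot and the scene stay as the last step left them, time stands still between calls to the robot, and variables do not carry over. Pictures are saved under pics/ and viewed, at most 10 in all, crops included, and the job is handed in when it is done.

Besides the shell and the picture viewer there is one more tool, called after "Call:" as name(argument=value, ...) on one line, values as JSON. drive_tool: Moves the arm, as the interface text tells. Its arguments: {"type":"object","properties":{"series":{"type":"array"},"squeeze":{"type":"number"}},"required":["series"]}

```bash
ls; mkdir -p pics; python3 - <<'E'
from rig import ctrl
import cv2,numpy as np
print(ctrl.state(), ctrl.tcp_to_grasp)
for n in("side","top"):
    im,d=ctrl.get_image(n); cv2.imwrite(f"pics/{n}0.png",im[:,:,::-1]); np.savez(f"{n}0.npz",im=im,d=d)
    print(n,ctrl.camera_params(n),(d>0).mean())
E
```

```text
pics
{'time': 0.0, 'q': array([-6.89274872e+01,  1.22247576e+01, -2.00795065e+00,  7.58310428e+01,
        6.72077275e-04,  9.00012540e+01]), 'joint_vel': array([ 0.03007314, -0.07006941, -0.05984685, -0.032932  , -0.04729717,
       -0.03214603]), 'joint_torque': array([ 1.40151849e-03, -6.86154199e+01,  4.87121451e+01,  1.72335719e-02,
        3.83693896e-05,  2.23906773e-05]), 'eef_pos': array([ 0.17964597, -0.466218  ,  0.20141858]), 'eef_rot': array([-1.79936249e+02, -6.70681604e-04,  2.10712581e+01]), 'contact_force': array([-0.23564437,  0.16690784, -0.01056309]), 'wrist_torque': array([ 0.03355597, -0.01441855, -0.01775907]), 'gripper_force': 0.0, 'grip_width': 1.0008702957727118} 0.0187
side {'camera_matrix': array([[366.40768116,   0.        , 255.2419238 ],
       [  0.        , 366.40768116, 198.10562664],
       [  0.        ,   0.        ,   1.        ]]), 'eye': array([ 0.4283606 , -0.66659186,  0.45470926]), 'attitude': array([-117.53401047,    0.90901936,  -10.84934067])} 0.9926961263020834
top {'camera_matrix': array([[367.03876823,   0.        , 251.37472659],
       [  0.        , 367.03876823, 194.38521899],
       [  0.        ,   0.        ,   1.        ]]), 'eye': array([0.46659607, 0.07564324, 0.92111141]), 'attitude': array([-174.86660349,   -2.01338598,  -89.90941386])} 0.9961700439453125
```

View pics/top0.png

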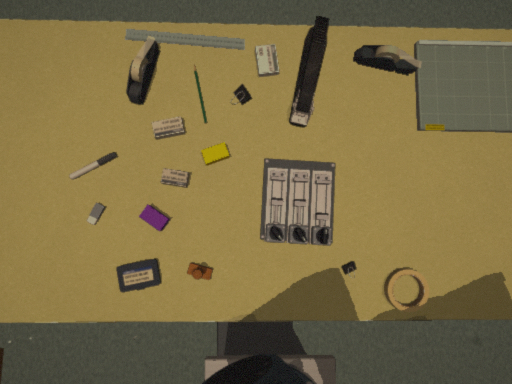

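View pics/side0.png

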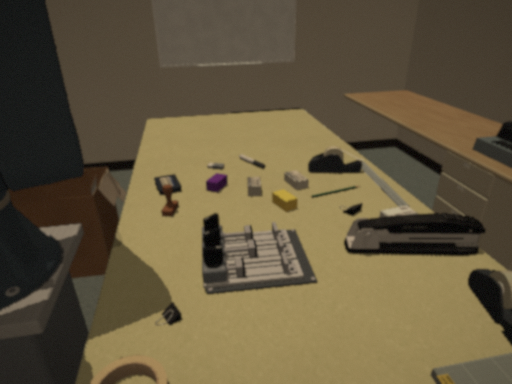

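The top view shows the jig at about (298,202), with its three knobs at (277,233), (299,234) and (322,236). A pale box lies at (175,178), a larger one at (168,128), and the stamp at (200,270). In the side view the jig is at (255,258) and the small pale box at (254,186). Next I'll enlarge the jig and the boxes.

```bash
cat > h.py <<'E'
import numpy as np,cv2
from scipy.spatial.transform import Rotation as R
from rig import ctrl
def cam(n):
    p=ctrl.camera_params(n); return p["camera_matrix"],np.array(p["eye"]),R.from_euler("xyz",p["attitude"],degrees=True).as_matrix()
def ray(n,uv):
    K,e,A=cam(n); uv=np.atleast_2d(np.array(uv,float))
    return e,(A@np.linalg.inv(K)@np.c_[uv,np.ones(len(uv))].T).T
def plane(n,uv,z):
    e,r=ray(n,uv); return e+r*((z-e[2])/r[:,2])[:,None]
def cloud(n,d):
    h,w=d.shape; v,u=np.mgrid[:h,:w]; e,r=ray(n,np.c_[u.ravel(),v.ravel()])
    return (e+r*d.reshape(-1,1)).reshape(h,w,3)
def proj(n,P):
    K,e,A=cam(n); c=(np.atleast_2d(P)-e)@A; q=c@K.T; return q[:,:2]/q[:,2:]
def tri(a,b):
    (e1,r1),(e2,r2)=ray("top",a),ray("side",b); r1,r2=r1[0],r2[0]
    s=np.linalg.lstsq(np.c_[r1,-r2],e2-e1,rcond=None)[0]; p,q=e1+s[0]*r1,e2+s[1]*r2
    return (p+q)/2,np.linalg.norm(p-q)
E
python3 - <<'E'
from h import *
t=np.load("top0.npz");s=np.load("side0.npz")
a=cv2.resize(t["im"][152:252,252:346],None,fx=6,fy=6,interpolation=cv2.INTER_CUBIC)
b=cv2.resize(s["im"][165:300,190:325],None,fx=4.4,fy=4.4,interpolation=cv2.INTER_CUBIC)
cv2.imwrite("pics/jt.png",cv2.convertScaleAbs(a[:,:,::-1],alpha=1.5));cv2.imwrite("pics/js.png",cv2.convertScaleAbs(b[:,:,::-1],alpha=1.8))
C=cloud("top",t["d"]);
for uv in [(175,178),(168,128),(267,60),(277,233),(299,234),(322,236),(200,270),(265,160),(330,162),(264,240),(331,243),(150,200)]: print(uv,C[uv[1],uv[0]].round(4))
E
```

```text
(175, 178) [0.5858 0.2302 0.0304]
(168, 128) [0.7107 0.2506 0.0264]
(267, 60) [0.8932 0.0046 0.0184]
(277, 233) [ 0.4538 -0.0131  0.0748]
(299, 234) [ 0.4516 -0.0637  0.0764]
(322, 236) [ 0.4469 -0.1183  0.0703]
(200, 270) [0.3693 0.163  0.0656]
(265, 160) [0.6365 0.0092 0.0055]
(330, 162) [ 0.6329 -0.1568  0.0044]
(264, 240) [0.4357 0.0125 0.0117]
(331, 243) [ 0.4279 -0.1564  0.0017]
(150, 200) [ 5.342e-01  2.964e-01 -5.000e-04]
```

View pics/jt.png

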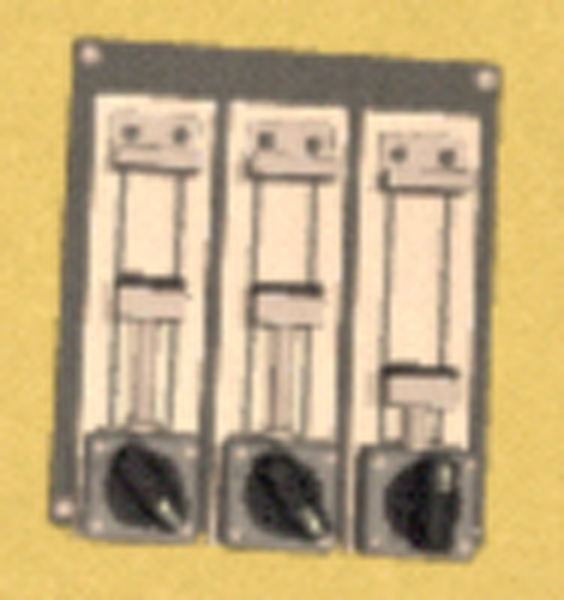

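View pics/js.png

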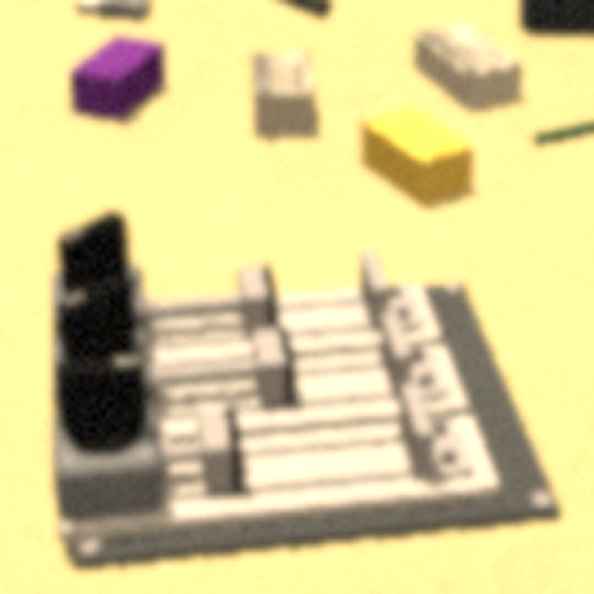

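Clamp A is the rightmost one (world −y): its jaw in the top crop is at (420,371) and its fence face at about (430,185). The other two clamps are nearly closed. In the side crop the small pale box is at (285,95). Next I'll measure the positions.

```bash
python3 - <<'E'
from h import *
t=np.load("top0.npz");s=np.load("side0.npz")
C=cloud("top",t["d"]);S=cloud("side",s["d"])
def sel(P,x0,x1,y0,y1,z0,z1): return (P[...,0]>x0)&(P[...,0]<x1)&(P[...,1]>y0)&(P[...,1]<y1)&(P[...,2]>z0)&(P[...,2]<z1)
for nm,b in (("staple",(.53,.64,.17,.29)),("long",(.66,.76,.19,.31))):
  for n,P in(("top",C),("side",S)):
    m=sel(P,*b,.022,.05); q=P[m]; print(nm,n,m.sum(),"zmed",np.median(q[:,2]).round(4),"rect mm",cv2.minAreaRect((q[:,:2]*1000).astype(np.float32)))
# box top face by colour edge in top image: cast at top height
# bed edges
g=cv2.cvtColor(t["im"],cv2.COLOR_RGB2GRAY).astype(float)
for r in range(176,221,6): print(r,g[r,262:338].astype(int).tolist())
for n,P in(("top",C),("side",S)):
  for nm,b in (("bedA",(.53,.58,-.135,-.10,0,.05)),("gear",(.42,.48,-.145,-.09,.035,.055)),("knob",(.41,.49,-.15,-.085,.066,.1)),("jaw",(.48,.53,-.145,-.09,.025,.05)),("fence",(.57,.63,-.145,-.09,.025,.06))):
    q=P[sel(P,*b)]; 
    if len(q)>4: print(n,nm,len(q),q.mean(0).round(4),np.percentile(q[:,2],[10,50,90]).round(4),cv2.minAreaRect((q[:,:2]*1000).astype(np.float32)))
E
```

```text
staple top 389 zmed 0.03 rect mm ((588.8591918945312, 232.33343505859375), (62.4483757019043, 36.89650344848633), 80.90031433105469)
staple side 153 zmed 0.0299 rect mm ((591.1121215820312, 231.3788299560547), (67.16213989257812, 34.97908401489258), 80.05171966552734)
long top 478 zmed 0.0258 rect mm ((714.6456909179688, 252.2735595703125), (40.20871353149414, 74.24273681640625), 12.43777084350586)
long side 169 zmed 0.0256 rect mm ((715.9287109375, 253.867431640625), (42.9503059387207, 74.17164611816406), 14.57795238494873)
176 [127, 82, 67, 67, 69, 94, 152, 146, 113, 117, 116, 113, 113, 108, 107, 102, 114, 126, 125, 120, 117, 135, 143, 153, 143, 104, 75, 92, 148, 154, 152, 142, 125, 88, 86, 100, 130, 133, 139, 136, 126, 78, 77, 106, 127, 113, 142, 117, 76, 77, 117, 151, 146, 117, 133, 122, 104, 114, 135, 138, 136, 136, 133, 129, 125, 125, 134, 138, 150, 137, 77, 68, 85, 127, 134, 133]
182 [123, 73, 64, 65, 75, 111, 152, 157, 158, 146, 98, 135, 155, 154, 152, 154, 153, 148, 141, 107, 102, 143, 151, 155, 148, 86, 66, 91, 146, 140, 135, 126, 88, 94, 116, 118, 117, 117, 108, 106, 104, 
[... 3295 characters left out ...]
3.967777252197266), 1.7128493785858154)
side gear 327 [ 0.4474 -0.1321  0.0437] [0.0391 0.0422 0.0515] ((448.6838684082031, -117.68930053710938), (55.999305725097656, 43.85981369018555), 87.80028533935547)
side knob 159 [ 0.4483 -0.1266  0.0732] [0.0681 0.0741 0.0766] ((448.5706481933594, -123.82060241699219), (14.178154945373535, 34.348167419433594), 86.4320068359375)
side jaw 150 [ 0.494  -0.1302  0.0353] [0.0281 0.0378 0.0392] ((492.5423583984375, -126.76605987548828), (29.31381607055664, 22.547195434570312), 81.9942855834961)
side fence 91 [ 0.5804 -0.1188  0.036 ] [0.0284 0.0384 0.0399] ((580.9568481445312, -117.28288269042969), (54.68712615966797, 8.794475555419922), 85.06573486328125)
```

```bash
python3 - <<'E'
from h import *
t=np.load("top0.npz");s=np.load("side0.npz")
C=cloud("top",t["d"]);S=cloud("side",s["d"])
g=cv2.cvtColor(t["im"],cv2.COLOR_RGB2GRAY).astype(float)
def fit(guess,rows,th=112):
    pts=[]
    for r in rows:
        c0=np.interp(r,[182,218],guess); cs=np.arange(int(c0)-4,int(c0)+5); v=g[r,cs]
        k=[i for i in range(8) if v[i]>=th>v[i+1]]
        if k: i=min(k,key=lambda i:abs(cs[i]-c0)); pts.append((cs[i]+(v[i]-th)/(v[i]-v[i+1]),r))
    P=plane("top",pts,.0136)[:,:2]; a=np.polyfit(P[:,0],P[:,1],1); res=P[:,1]-np.polyval(a,P[:,0])
    print("edge yaw",np.degrees(np.arctan(a[0])).round(2),"y at x=.55",np.polyval(a,.55).round(4),len(P),res.std().round(4))
fit((286.6,284.9),range(178,222));fit((308.8,307.5),range(178,222));fit((330.8,330),range(182,216))
def sel(P,x0,x1,y0,y1,z0,z1): return (P[...,0]>x0)&(P[...,0]<x1)&(P[...,1]>y0)&(P[...,1]<y1)&(P[...,2]>z0)&(P[...,2]<z1)
for n,P in(("top",C),("side",S)):
  for k,y in(("A",-.12),("B",-.066),("C",-.01)):
    q=P[sel(P,.415,.49,y-.03,y+.03,.0705,.1)][:,:2]; r=cv2.minAreaRect((q*1000).astype(np.float32)); w=np.linalg.eigh(np.cov(q.T))[1][:,1]
    print(n,k,len(q),np.round(r[0],1),np.round(r[1],1),r[2].__round__(1),"pca",np.degrees(np.arctan2(w[1]*np.sign(w[0]),abs(w[0]))).round(1))
# plate screws top / side
T=[(267,160.8),(333,165.2),(262.7,236.8)]; print(plane("top",T,.0055).round(4))
Sd=[(190+541/4.4,165+499/4.4)]; print(tri((333,165.2),Sd[0]))
# profile along clamp A centre line in top image: jaw, fence
for c in (319,321,323): print(c,[(r,int(g[r,c])) for r in list(range(176,188))+list(range(206,222))])
# jaw and fence clouds near centre, x-profile
for n,P in(("top",C),("side",S)):
    q=P[sel(P,.47,.64,-.13,-.112,.005,.06)]; q=q[q[:,0].argsort()]
    for x in np.arange(.484,.512,.002).tolist()+np.arange(.57,.6,.002).tolist():
        z=q[(q[:,0]>=x)&(q[:,0]<x+.002),2]; 
        if len(z): print(n,round(x,3),np.round([z.min()*1e3,np.median(z)*1e3,z.max()*1e3],0),end=";")
    print()
E
```

```text
edge yaw -3.12 y at x=.55 -0.0426 44 0.0004
edge yaw -2.98 y at x=.55 -0.0986 44 0.0004
edge yaw -2.5 y at x=.55 -0.1545 34 0.0005
top A 79 [ 447.  -123.4] [11.2 32.8] 87.3 pca -2.8
top B 81 [450.4 -68.4] [35.  12.1] 32.3 pca 32.5
top C 82 [453.5 -12.5] [35.7 11.9] 36.4 pca 36.1
side A 121 [ 448.7 -123.8] [14.2 34. ] 86.4 pca -4.5
side B 96 [451.  -68.4] [34.7 13.4] 33.2 pca 29.8
side C 76 [455.7 -12.6] [35.8 12.1] 34.7 pca 33.6
[[ 0.6345  0.0042  0.0055]
 [ 0.6245 -0.1641  0.0055]
 [ 0.4433  0.0153  0.0055]]
(array([ 0.62498087, -0.16349205,  0.00883395]), np.float64(0.002136867977703251))
319 [(176, 114), (177, 94), (178, 105), (179, 130), (180, 130), (181, 133), (182, 128), (183, 75), (184, 106), (185, 146), (186, 151), (187, 151), (206, 155), (207, 155), (208, 154), (209, 155), (210, 155), (211, 146), (212, 96), (213, 46), (214, 76), (215, 132), (216, 134), (217, 134), (218, 130), (219, 98), (220, 87), (221, 88)]
321 [(176, 138), (177, 135), (178, 134), (179, 134), (180, 132), (181, 132), (182, 126), (183, 79), (184, 104), (185, 148), (186, 155), (187, 154), (206, 157), (207, 155
[... 1258 characters left out ...]
14. 31.];side 0.486 [12. 14. 30.];side 0.488 [24. 38. 40.];side 0.49 [37. 38. 39.];side 0.492 [39. 39. 39.];side 0.494 [38. 39. 39.];side 0.496 [37. 39. 40.];side 0.498 [39. 39. 39.];side 0.5 [38. 38. 39.];side 0.502 [38. 39. 39.];side 0.504 [13. 14. 38.];side 0.506 [13. 14. 14.];side 0.508 [12. 13. 14.];side 0.51 [12. 13. 15.];side 0.512 [13. 14. 14.];side 0.57 [13. 13. 14.];side 0.572 [13. 14. 14.];side 0.574 [12. 14. 15.];side 0.576 [12. 27. 39.];side 0.578 [39. 40. 40.];side 0.58 [39. 40. 41.];side 0.582 [39. 40. 40.];side 0.584 [38. 38. 38.];side 0.59 [16. 17. 20.];side 0.592 [16. 20. 21.];side 0.594 [17. 19. 21.];side 0.596 [17. 17. 18.];side 0.598 [17. 18. 18.];side 0.6 [16. 17. 18.];
```

```bash
cat >> h.py <<'E'
def rel(p,yaw,frm=None):
    s=ctrl.state(); p0,e0=(s["eef_pos"],s["eef_rot"]) if frm is None else (np.array(frm[:3]),[180,0,frm[3]])
    A=R.from_euler("xyz",e0,degrees=True); B=R.from_euler("xyz",[180,0,yaw],degrees=True)
    print("t",s["time"],"pos",p0.round(4),"rot",np.round(e0,2),"q",s["q"].round(1),"F",s["contact_force"].round(1),"w",round(s["grip_width"],3),"gf",s["gripper_force"])
    print("SHIFT",A.inv().apply(np.array(p)-p0).round(4),"TURN",(A.inv()*B).as_rotvec(degrees=True).round(2))
E
python3 -c "
from h import *
rel([.5895,.2322,.12],80.9,[.18,-.467,.202,21.07])"
```

```text
t 0.1 pos [ 0.18  -0.467  0.202] rot [180.     0.    21.07] q [-68.9  12.2  -2.   75.8   0.   90. ] F [ 0.6  0.3 -0.1] w 0.998 gf 0.0
SHIFT [ 0.6335 -0.5052  0.082 ] TURN [  0.     0.   -59.83]
```

Call:
drive_tool(series=[0,0.194,-0.155,0.015,0,0,-18,0,0.194,-0.155,0.015,0,0,-18,0,0.194,-0.155,0.015,0,0,-18,0,0.194,-0.155,0.015,0,0,-18,0,0.194,-0.155,0.015,0,0,-18], squeeze=30)

```text
time: 0.6
eef_pos: [0.3054, -0.2503, 0.1867]
eef_rot: [-180.0, -0.0, 39.0]
contact_force: [1.9, -0.5, 0.7]
grip_width: 1.003
gripper_force: 0.0
```

```bash
python3 -c "
from h import *
rel([.5895,.2322,.12],80.9)"
```

```text
t 0.6 pos [ 0.3054 -0.2503  0.1867] rot [-180.     -0.     39.05] q [-3.930e+01  1.000e-01 -1.790e+01  7.200e+01  0.000e+00  1.016e+02] F [ 1.9 -0.5  0.7] w 1.003 gf 0.0
SHIFT [ 0.5246 -0.1957  0.0667] TURN [ -0.    -0.   -41.85]
```

Call:
drive_tool(series=[0,0.222,-0.083,0.028,0,0,-42,0,0.222,-0.083,0.028,0,0,-42,0,0.222,-0.083,0.028,0,0,-42,0,0.222,-0.083,0.028,0,0,-42,0,0.222,-0.083,0.028,0,0,-42])

```text
time: 1.1
eef_pos: [0.4258, -0.0452, 0.1585]
eef_rot: [-180.0, -0.0, 81.5]
contact_force: [0.7, 0.6, 0.2]
grip_width: 1.0
gripper_force: 0.0
```

```bash
python3 -c "
from h import *
rel([.5895,.2322,.12],80.9)"
```

```text
t 1.1 pos [ 0.4258 -0.0452  0.1585] rot [-1.7999e+02 -1.0000e-02  8.1500e+01] q [ -6.1   4.6 -17.3  68.2   0.   92.4] F [0.7 0.6 0.2] w 1.0 gf 0.0
SHIFT [0.2986 0.1209 0.0386] TURN [-0.01 -0.01  0.6 ]
```

Call:
drive_tool(series=[0,0.299,0.121,0.038,0,0,0.6,0,0.299,0.121,0.038,0,0,0.6,0,0.299,0.121,0.038,0,0,0.6,0,0.299,0.121,0.038,0,0,0.6,0,0.299,0.121,0.038,0,0,0.6])

```text
time: 1.6
eef_pos: [0.5533, 0.1672, 0.1291]
eef_rot: [-180.0, 0.0, 80.5]
contact_force: [1.4, -1.0, 0.0]
grip_width: 0.997
gripper_force: 0.0
```

```bash
python3 -c "
from h import *
rel([.5895,.2322,.12],80.9)"
```

```text
t 1.6 pos [0.5533 0.1672 0.1291] rot [-1.7998e+02  1.0000e-02  8.0490e+01] q [ 16.8  22.7   1.8  69.1  -0.  116.3] F [ 1.4 -1.   0. ] w 0.997 gf 0.0
SHIFT [0.0701 0.025  0.009 ] TURN [-0.02  0.01 -0.41]
```

Call:
drive_tool(series=[0,0.07,0.025,0.009,0,0,-0.4,0,0.07,0.025,0.009,0,0,-0.4,0,0.07,0.025,0.06,0,0,-0.4,0,0.07,0.025,0.06,0,0,-0.4,0,0.07,0.025,0.06,0,0,-0.4])

```text
time: 2.1
eef_pos: [0.5879, 0.2294, 0.0694]
eef_rot: [-179.9, 0.1, 80.9]
contact_force: [0.2, 0.7, 1.5]
grip_width: 1.003
gripper_force: 0.0
```

```bash
python3 -c "
from h import *
rel([.5895,.2322,.004],80.9)"
```

```text
t 2.1 pos [0.5879 0.2294 0.0694] rot [-1.7986e+02  8.0000e-02  8.0870e+01] q [ 21.3  30.8   5.6  65.   -0.  120.4] F [0.2 0.7 1.5] w 1.003 gf 0.0
SHIFT [0.0031 0.0013 0.0654] TURN [-0.14  0.08 -0.03]
```

Call:
drive_tool(series=[0,0,0,0.03,0,0,0,0,0,0,0.055,0,0,0,0,0,0,0.065,0,0,0,0,0,0,0.065,0,0,0,0,0,0,0.065,0,0,0])

```text
time: 2.6
eef_pos: [0.5901, 0.2301, 0.0067]
eef_rot: [179.9, -0.1, 80.9]
contact_force: [0.4, -0.2, 0.2]
grip_width: 0.998
gripper_force: 0.0
```

```bash
python3 -c "
from h import *
rel([.5895,.2322,.004],80.9)"
```

```text
t 2.6 pos [0.5901 0.2301 0.0067] rot [ 1.7989e+02 -6.0000e-02  8.0850e+01] q [ 21.3  33.3   0.3  56.9  -0.  120.5] F [ 0.4 -0.2  0.2] w 0.998 gf 0.0
SHIFT [ 0.0019 -0.0009  0.0027] TURN [ 0.11 -0.06 -0.05]
```

Call:
drive_tool(series=[60,0.001,0,0.001,0,0,0,160,0.001,0,0.001,0,0,0,255,0.001,0,0.001,0,0,0,255,0.001,0,0.001,0,0,0,255,0.001,0,0.001,0,0,0], squeeze=25)

```text
time: 3.1
eef_pos: [0.5892, 0.231, 0.0038]
eef_rot: [180.0, -0.0, 80.9]
contact_force: [-0.0, -1.0, 0.3]
grip_width: 0.143
gripper_force: 0.0
```

Call:
drive_tool(series=[255,0,0,0,0,0,0,255,0,0,0,0,0,0,255,0,0,0,0,0,0,255,0,0,0,0,0,0,255,0,0,0,0,0,0])

```text
time: 3.6
eef_pos: [0.5892, 0.231, 0.0036]
eef_rot: [-180.0, -0.0, 80.9]
contact_force: [0.3, -0.5, -0.2]
grip_width: -0.002
gripper_force: 0.0
```

Call:
drive_tool(series=[255,0,0,-0.03,0,0,0,255,0,0,-0.07,0,0,0,255,0,0,-0.115,0,0,0,255,0,0,-0.115,0,0,0,255,0,0,-0.115,0,0,0])

```text
time: 4.1
eef_pos: [0.5899, 0.2312, 0.1197]
eef_rot: [179.9, -0.1, 80.9]
contact_force: [0.4, -0.6, -0.5]
grip_width: 0.004
gripper_force: 0.0
```

```bash
python3 -c "
from h import *
rel([.5375,-.1285,.12],176.8)
im,d=ctrl.get_image('side');im2,d2=ctrl.get_image('top')
v=np.hstack([cv2.resize(im[80:260,180:340],None,fx=2.5,fy=2.5),cv2.resize(im2[110:290,120:280],None,fx=2.2,fy=2.5)])
cv2.imwrite('pics/g1.png',cv2.convertScaleAbs(v[:,:,::-1],alpha=1.5))"
```

```text
t 4.1 pos [0.5899 0.2312 0.1197] rot [ 1.7989e+02 -6.0000e-02  8.0870e+01] q [ 21.4  29.4  10.9  71.3  -0.  120.5] F [ 0.4 -0.6 -0.5] w 0.004 gf 0.0
SHIFT [-0.3635  0.0053 -0.0007] TURN [ 1.300e-01  4.000e-02 -9.593e+01]
```

View pics/g1.png

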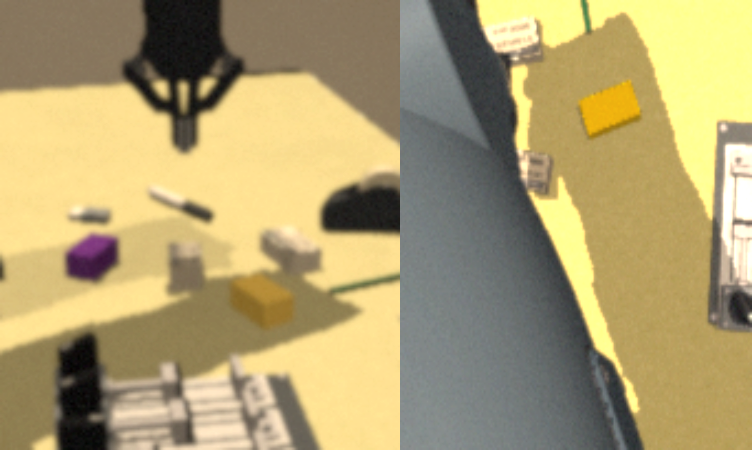

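The gripper closed on nothing. The box still sits on the worktop, at about (185,265) in the side crop. I'll compare the visible fingertips with the reported TCP and measure the box again.

```bash
python3 -c "
from h import *
s=ctrl.state();print(proj('side',s['eef_pos']),proj('side',[[.5895,.2322,.03],[.5895,.2322,.0]]))
im,d=ctrl.get_image('side');S=cloud('side',d)
m=(abs(S[...,0]-.59)<.08)&(abs(S[...,1]-.23)<.1)
q=S[m&(S[...,2]>.06)&(S[...,2]<.2)];
for z in np.arange(.1,.2,.01):
  k=q[(q[:,2]>z)&(q[:,2]<z+.01)]
  if len(k):print(z.round(2),len(k),k.mean(0).round(4),k.min(0).round(3),k.max(0).round(3))
m2=m&(S[...,2]>.022)&(S[...,2]<.05);k=S[m2];print(len(k),k[:,2].max(),cv2.minAreaRect((k[:,:2]*1000).astype(np.float32)))
v,u=np.nonzero(m2);print(u.min(),u.max(),v.min(),v.max())
"
```

```text
[[252.91056152 151.62982442]] [[253.72001285 181.5805537 ]
 [253.91169147 191.36109491]]
0.14 5 [0.5876 0.2206 0.1475] [0.583 0.217 0.147] [0.592 0.223 0.148]
0.15 32 [0.5895 0.2205 0.1554] [0.578 0.216 0.15 ] [0.601 0.226 0.16 ]
0.16 41 [0.5872 0.2205 0.1649] [0.575 0.214 0.16 ] [0.601 0.227 0.17 ]
0.17 43 [0.5884 0.2213 0.1747] [0.576 0.217 0.17 ] [0.601 0.227 0.18 ]
0.18 46 [0.5881 0.2207 0.1852] [0.569 0.216 0.18 ] [0.606 0.233 0.19 ]
0.19 100 [0.589  0.2196 0.1956] [0.553 0.212 0.19 ] [0.623 0.238 0.2  ]
275 0.03163549059971649 ((597.5785522460938, 222.74862670898438), (64.03817749023438, 230.30780029296875), 37.56608581542969)
223 291 174 198
```

The visible fingertips end at z≈0.147, but the reported TCP is 0.120. That puts the fingers about 27 mm short, just above the 31 mm box. I'll check at a lower height whether the offset is constant, both shut and open.

Call:
drive_tool(series=[255,0,0,0.04,0,0,0,255,0,0,0.06,0,0,0,255,0,0,0.06,0,0,0,255,0,0,0.06,0,0,0,255,0,0,0.06,0,0,0])

```text
time: 4.75
eef_pos: [0.5899, 0.2312, 0.0598]
eef_rot: [179.9, -0.0, 80.9]
contact_force: [0.0, 0.9, 0.1]
grip_width: -0.0
gripper_force: 0.0
```

```bash
cat >> h.py <<'E'
def tip():
    s=ctrl.state(); p=s["eef_pos"]; im,d=ctrl.get_image("side"); S=cloud("side",d); g=im.max(2)
    m=(abs(S[...,0]-p[0])<.07)&(abs(S[...,1]-p[1])<.05)&(S[...,2]>.042)&(g<110); k=S[m]
    print("TCP",p.round(4),"q",s["q"].round(2),"dark min z",np.sort(k[:,2])[:12].round(4)); z0=np.sort(k[:,2])[6]
    b=k[k[:,2]<z0+.025]; print(len(b),"xy range",b.min(0).round(4),b.max(0).round(4),np.median(b,0).round(4)); return im,S
E
python3 -c "
from h import *
tip()"
```

```text
TCP [0.5899 0.2312 0.0598] q [ 21.41  31.13   4.78  63.57  -0.   120.53] dark min z [0.0885 0.0896 0.0896 0.0901 0.0914 0.0922 0.0924 0.0928 0.0934 0.095
 0.0953 0.0955]
87 xy range [0.577  0.2147 0.0885] [0.6009 0.2264 0.1173] [0.5891 0.2206 0.1054]
```

Call:
drive_tool(series=[0,0,0,0,0,0,0,0,0,0,0,0,0,0,0,0,0,0,0,0,0,0,0,0,0,0,0,0,0,0,0,0,0,0,0])

```text
time: 5.3
eef_pos: [0.5892, 0.231, 0.0587]
eef_rot: [180.0, -0.0, 80.9]
contact_force: [-0.8, -0.4, 0.6]
grip_width: 0.848
gripper_force: 0.0
```

Call:
drive_tool(series=[0,0,0,0,0,0,0,0,0,0,0,0,0,0,0,0,0,0,0,0,0])

```text
time: 5.6
eef_pos: [0.5892, 0.231, 0.0586]
eef_rot: [-180.0, 0.0, 80.9]
contact_force: [0.2, -0.0, 0.9]
grip_width: 0.999
gripper_force: 0.0
```

```bash
python3 -c "
from h import *
im,S=tip()
cv2.imwrite('pics/g2.png',cv2.resize(im[80:230,170:330],None,fx=4,fy=4)[:,:,::-1])"
```

```text
TCP [0.5892 0.231  0.0586] q [ 21.41  31.17   4.68  63.51  -0.   120.53] dark min z [0.1049 0.1055 0.106  0.1074 0.1076 0.1078 0.1079 0.109  0.1092 0.1098
 0.1104 0.1104]
89 xy range [0.5338 0.209  0.1049] [0.6426 0.2337 0.1328] [0.6321 0.2212 0.1193]
```

View pics/g2.png

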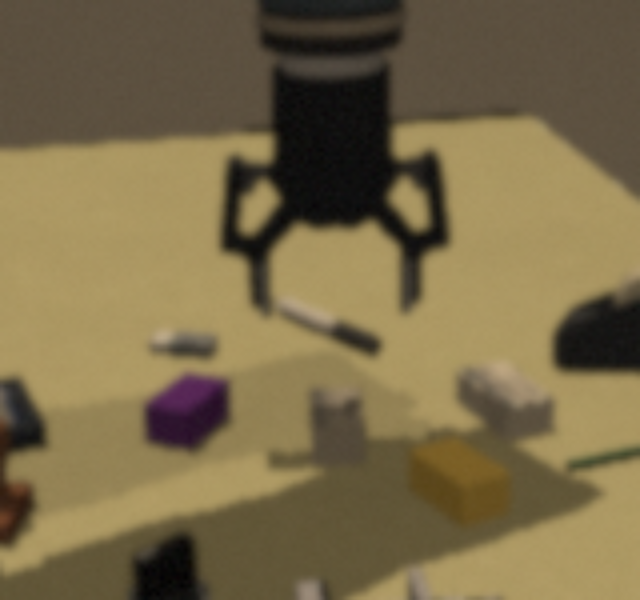

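The fingertips stay about 27 mm above the reported TCP (shut tips at z≈0.088 against 0.060). Open, at crop (262,305) and (408,305), they straddle the box at (340,428), so xy is right. I'll correct for the offset and descend further.

Call:
drive_tool(series=[0,0,0,0.035,0,0,0,0,0,0,0.06,0,0,0,0,0,0,0.072,0,0,0,0,0,0,0.08,0,0,0,0,0,0,0.08,0,0,0])

```text
time: 6.15
eef_pos: [0.5891, 0.2309, -0.0217]
eef_rot: [-180.0, 0.0, 80.9]
contact_force: [-0.5, -0.4, -0.2]
grip_width: 1.002
gripper_force: 0.0
```

Call:
drive_tool(series=[60,0,0,0,0,0,0,120,0,0,0,0,0,0,255,0,0,0,0,0,0,255,0,0,0,0,0,0,255,0,0,0,0,0,0])

```text
time: 6.65
eef_pos: [0.5897, 0.2312, -0.0206]
eef_rot: [179.9, -0.0, 80.9]
contact_force: [-2.7, 0.0, 7.2]
grip_width: 0.42
gripper_force: 25.9
```

Call:
drive_tool(series=[255,0,0,0,0,0,0,255,0,0,0,0,0,0,255,0,0,0,0,0,0])

```text
time: 6.95
eef_pos: [0.5897, 0.2312, -0.0206]
eef_rot: [179.9, -0.0, 80.9]
contact_force: [-1.5, -0.2, 7.0]
grip_width: 0.417
gripper_force: 25.9
```

Call:
drive_tool(series=[255,0,0,-0.02,0,0,0,255,0,0,-0.06,0,0,0,255,0,0,-0.1,0,0,0,255,0,0,-0.12,0,0,0,255,0,0,-0.12,0,0,0])

```text
time: 7.45
eef_pos: [0.5909, 0.2317, 0.102]
eef_rot: [179.8, -0.1, 80.9]
contact_force: [0.8, 0.4, -2.1]
grip_width: 0.416
gripper_force: 26.1
```

```bash
python3 -c "
from h import *
rel([.5375,-.1285,.10],176.8)
"
```

```text
t 7.45 pos [0.5909 0.2317 0.102 ] rot [ 1.7975e+02 -1.5000e-01  8.0870e+01] q [ 21.4  29.8   8.8  68.8   0.  120.5] F [ 0.8  0.4 -2.1] w 0.416 gf 26.080162525177002
SHIFT [-0.3641  0.0044  0.0011] TURN [  0.31   0.1  -95.93]
```

Call:
drive_tool(series=[255,-0.18,0.002,0,0,0,-42,255,-0.18,0.002,0,0,0,-42,255,-0.18,0.002,0,0,0,-42,255,-0.18,0.002,0,0,0,-42,255,-0.18,0.002,0,0,0,-42])

```text
time: 7.95
eef_pos: [0.5612, 0.0491, 0.0975]
eef_rot: [-179.9, -0.0, 123.0]
contact_force: [0.4, 1.1, -2.4]
grip_width: 0.419
gripper_force: 26.1
```

```bash
python3 -c "
from h import *
rel([.5375,-.1285,.10],176.8)
"
```

```text
t 7.95 pos [0.5612 0.0491 0.0975] rot [-1.7987e+02 -1.0000e-02  1.2300e+02] q [ 5.  22.  -3.9 64.2 -0.1 62. ] F [ 0.4  1.1 -2.4] w 0.419 gf 26.060248017311096
SHIFT [-0.136  -0.1166 -0.0023] TURN [ -0.12  -0.07 -53.8 ]
```

Call:
drive_tool(series=[255,-0.136,-0.117,-0.002,0,0,-42,255,-0.136,-0.117,-0.002,0,0,-42,255,-0.136,-0.117,-0.002,0,0,-42,255,-0.136,-0.117,-0.002,0,0,-42,255,-0.136,-0.117,-0.002,0,0,-42])

```text
time: 8.45
eef_pos: [0.5367, -0.1288, 0.0994]
eef_rot: [-179.9, -0.1, 163.6]
contact_force: [0.3, 1.2, -2.5]
grip_width: 0.42
gripper_force: 26.3
```

```bash
python3 -c "
from h import *
rel([.5375,-.1285,.10],176.8)
"
```

```text
t 8.45 pos [ 0.5367 -0.1288  0.0994] rot [-1.7993e+02 -8.0000e-02  1.6364e+02] q [-13.5  20.6  -5.7  63.8  -0.1   2.9] F [ 0.3  1.2 -2.5] w 0.42 gf 26.273208260536194
SHIFT [-0.0007  0.0005 -0.0006] TURN [ -0.06  -0.09 -13.16]
```

Call:
drive_tool(series=[255,0,0,0,0,0,-12,255,0,0,0,0,0,-12,255,0,0,0.03,0,0,-12,255,0,0,0.06,0,0,-12,255,0,0,0.06,0,0,-12])

```text
time: 8.95
eef_pos: [0.5348, -0.124, 0.0363]
eef_rot: [179.9, -0.4, 175.5]
contact_force: [-1.1, 0.1, -0.8]
grip_width: 0.42
gripper_force: 26.2
```

```bash
python3 -c "
from h import *
rel([.5375,-.1285,-.006],176.8)
im,d=ctrl.get_image('side');S=cloud('side',d);im2,d2=ctrl.get_image('top')
np.savez('s2.npz',im=im,d=d)
v=np.hstack([cv2.resize(im[170:300,190:325],None,fx=3.4,fy=3.4),cv2.resize(im2[150:280,240:340],None,fx=3.4,fy=3.4)])
cv2.imwrite('pics/p1.png',cv2.convertScaleAbs(v[:,:,::-1],alpha=1.6))
g=im.max(2)
m=(S[...,0]>.48)&(S[...,0]<.6)&(abs(S[...,1]+.13)<.05)&(S[...,2]>.05)&(S[...,2]<.095)&(g>70)
k=S[m];print(len(k),k.min(0).round(4),k.max(0).round(4),cv2.minAreaRect((k[:,:2]*1000).astype(np.float32)))
for z in np.arange(.05,.1,.005):
  q=k[(k[:,2]>=z)&(k[:,2]<z+.005)]
  if len(q):print(z.round(3),len(q),q.min(0).round(4),q.max(0).round(4))
"
```

```text
t 8.95 pos [ 0.5348 -0.124   0.0363] rot [179.94  -0.41 175.54] q [-13.1  23.2 -11.5  55.7   0.   -8.6] F [-1.1  0.1 -0.8] w 0.42 gf 26.238758862018585
SHIFT [-0.0034 -0.0043  0.0423] TURN [ 0.07 -0.41 -1.26]
523 [ 0.4998 -0.1518  0.0565] [ 0.5635 -0.1048  0.0946] ((531.4754638671875, -128.81710815429688), (44.89778137207031, 62.01689147949219), 85.97197723388672)
0.055 47 [ 0.5003 -0.1465  0.0565] [ 0.5596 -0.1098  0.0599]
0.06 62 [ 0.5001 -0.1462  0.0602] [ 0.56   -0.11    0.0648]
0.065 71 [ 0.5001 -0.1506  0.065 ] [ 0.5601 -0.1127  0.0699]
0.07 60 [ 0.4998 -0.1518  0.0701] [ 0.5602 -0.1126  0.0748]
0.075 62 [ 0.4998 -0.1517  0.075 ] [ 0.5599 -0.1143  0.08  ]
0.08 58 [ 0.4999 -0.1507  0.08  ] [ 0.5599 -0.1182  0.085 ]
0.085 156 [ 0.5001 -0.1508  0.085 ] [ 0.5635 -0.1048  0.0892]
0.09 7 [ 0.5241 -0.1507  0.0903] [ 0.5441 -0.106   0.0946]
```

View pics/p1.png

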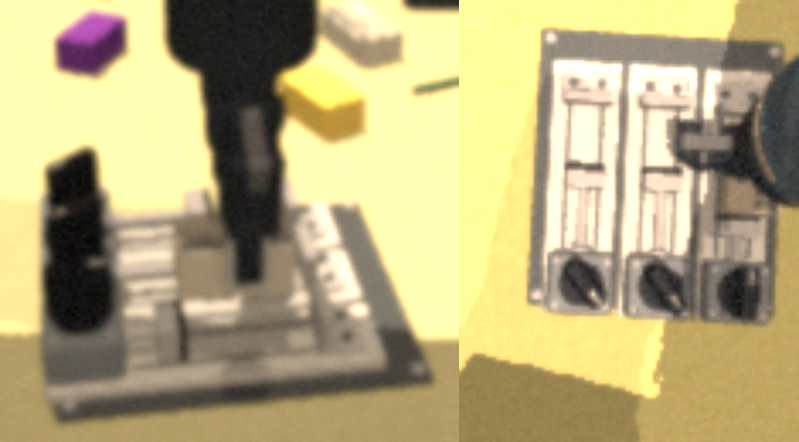

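The side crop shows the box held level above the open bed, rear end near the jaw. It measures x 0.500–0.562, and its underside is 20 mm above the reported TCP. It needs about +7 mm in x and −3 mm in y.

Call:
drive_tool(series=[255,-0.007,-0.0024,0,0,0,-1,255,-0.007,-0.0024,0,0,0,-1,255,-0.007,-0.0024,0,0,0,-1,255,-0.007,-0.0024,0,0,0,-1])

```text
time: 9.45
eef_pos: [0.5453, -0.1278, 0.0411]
eef_rot: [-180.0, 0.0, 176.5]
contact_force: [0.5, 0.3, -2.2]
grip_width: 0.416
gripper_force: 26.3
```

```bash
python3 -c "
from h import *
rel([.5415,-.127,-.006],176.5)
im,d=ctrl.get_image('side');S=cloud('side',d)
g=im.max(2)
m=(S[...,0]>.48)&(S[...,0]<.6)&(abs(S[...,1]+.13)<.05)&(S[...,2]>.056)&(S[...,2]<.083)&(g>70)
k=S[m]; 
print(len(k),np.percentile(k[:,0],[0,1,50,99,100]).round(4))
n=k[(k[:,1]<-.135)&(k[:,2]<.08)]; 
a=np.polyfit(n[:,0],n[:,1],1);print(len(n),'near face yaw',np.degrees(np.arctan(a[0])),'y at .538',np.polyval(a,.538))
B=np.load('side0.npz');S0=cloud('side',B['d']);e=S0[(S0[...,0]>.48)&(S0[...,0]<.51)&(S0[...,1]>-.145)&(S0[...,1]<-.13)&(S0[...,2]>.016)&(S0[...,2]<.036)];print('jaw near side',np.percentile(e[:,1],[5,50,95]).round(4),np.percentile(e[:,0],[1,50,99]).round(4))
"
```

```text
t 9.45 pos [ 0.5453 -0.1278  0.0411] rot [-1.7999e+02  4.0000e-02  1.7653e+02] q [-13.2  23.8  -9.9  56.3  -0.   -9.7] F [ 0.5  0.3 -2.2] w 0.416 gf 26.302571296691895
SHIFT [0.0038 0.0006 0.0471] TURN [-0.01  0.04  0.03]
278 [0.5101 0.5103 0.5325 0.5706 0.5719]
235 near face yaw -5.063323968239963 y at .538 -0.14679116978607554
jaw near side [-0.1408 -0.1394 -0.1372] [0.4872 0.4943 0.5017]
```

Call:
drive_tool(series=[255,0.0035,0,0.015,0,0,0,255,0.0035,0,0.03,0,0,0,255,0.0035,0,0.04,0,0,0,255,0.0035,0,0.046,0,0,0,255,0.0035,0,0.046,0,0,0])

```text
time: 10.0
eef_pos: [0.5413, -0.1274, -0.0057]
eef_rot: [180.0, -0.0, 176.5]
contact_force: [0.4, 0.2, -2.3]
grip_width: 0.415
gripper_force: 26.3
```

```bash
python3 -c "
from h import *
rel([.5415,-.127,-.007],176.5)
im,d=ctrl.get_image('side');S=cloud('side',d)
cv2.imwrite('pics/p2.png',cv2.convertScaleAbs(cv2.resize(im[190:300,190:325],None,fx=5.5,fy=5.5)[:,:,::-1],alpha=1.8))
k=S[(S[...,0]>.47)&(S[...,0]<.6)&(abs(S[...,1]+.14)<.015)&(S[...,2]>.018)&(S[...,2]<.037)&(im.max(2)>60)]
h,e=np.histogram(k[:,0],np.arange(.47,.6,.002));print([(round(a,3),int(b)) for a,b in zip(e,h)])
k=S[(S[...,0]>.51)&(S[...,0]<.57)&(abs(S[...,1]+.13)<.03)&(S[...,2]>.035)&(S[...,2]<.055)&(im.max(2)>90)];print('top z',np.median(k[:,2]))
"
```

```text
t 10.0 pos [ 0.5413 -0.1274 -0.0057] rot [ 1.7999e+02 -3.0000e-02  1.7654e+02] q [-13.2  25.9 -14.   50.1   0.   -9.8] F [ 0.4  0.2 -2.3] w 0.415 gf 26.321769654750824
SHIFT [-0.0002  0.0004  0.0013] TURN [ 0.01 -0.03  0.04]
[(np.float64(0.47), 5), (np.float64(0.472), 7), (np.float64(0.474), 5), (np.float64(0.476), 5), (np.float64(0.478), 3), (np.float64(0.48), 4), (np.float64(0.482), 3), (np.float64(0.484), 3), (np.float64(0.486), 10), (np.float64(0.488), 10), (np.float64(0.49), 10), (np.float64(0.492), 10), (np.float64(0.494), 10), (np.float64(0.496), 11), (np.float64(0.498), 3), (np.float64(0.5), 0), (np.float64(0.502), 0), (np.float64(0.504), 0), (np.float64(0.506), 18), (np.float64(0.508), 10), (np.float64(0.51), 12), (np.float64(0.512), 10), (np.float64(0.514), 8), (np.float64(0.516), 7), (np.float64(0.518), 8), (np.float64(0.52), 8), (np.float64(0.522), 10), (np.float64(0.524), 8), (np.float64(0.526), 10), (np.float64(0.528), 9), (np.float64(0.53), 12), (np.float64(0.532), 5), (np.float64(0.534), 3), (np.float64(0.536), 1), (np.float64(0.538), 2), (np.float64(0.54), 1), (np.float64(0.542), 1), (np.float64(0.544), 1), (np.float64(0.546), 1), (np.float64(0.548), 1), (np.float64(0.55), 7), (np.float64(0.552), 5), (np.float64(0.554), 10), (np.float64(0.556), 9), (np.float64(0.558), 9), (np.float64(0.56), 9), (np.float64(0.562), 7), (np.float64(0.564), 8), (np.float64(0.566), 8), (np.float64(0.568), 0), (np.float64(0.57), 0), (np.float64(0.572), 0), (np.float64(0.574), 14), (np.float64(0.576), 16), (np.float64(0.578), 10), (np.float64(0.58), 11), (np.float64(0.582), 4), (np.float64(0.584), 1), (np.float64(0.586), 5), (np.float64(0.588), 6), (np.float64(0.59), 5), (np.float64(0.592), 6), (np.float64(0.594), 4), (np.float64(0.596), 5)]
top z 0.041286087326322274
```

View pics/p2.png

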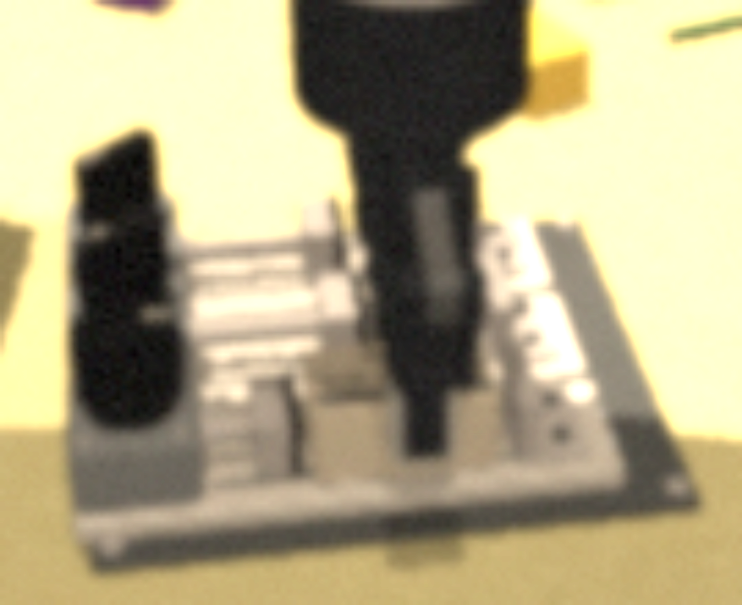

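The box sits between jaw and fence with about 3 mm of gap to the jaw at crop (300,430) and about 7 mm to the fence. I'll lower the last millimetre and release with a small opening, because clamp B's jaw is close.

Call:
drive_tool(series=[255,0,0,0.001,0,0,0,255,0,0,0.001,0,0,0,130,0,0,0.001,0,0,0,125,0,0,0.001,0,0,0,125,0,0,0.001,0,0,0])

```text
time: 10.55
eef_pos: [0.5417, -0.1276, -0.0062]
eef_rot: [-180.0, 0.0, 176.5]
contact_force: [-0.1, 0.2, -0.1]
grip_width: 0.508
gripper_force: 0.0
```

Call:
drive_tool(series=[125,0,0,0,0,0,0,125,0,0,-0.01,0,0,0,125,0,0,-0.03,0,0,0,125,0,0,-0.06,0,0,0,125,0,0,-0.09,0,0,0])

```text
time: 11.05
eef_pos: [0.5412, -0.1274, 0.0853]
eef_rot: [180.0, -0.0, 176.5]
contact_force: [0.4, -0.0, -0.7]
grip_width: 0.508
gripper_force: 0.0
```

```bash
python3 -c "
from h import *
rel([.4478,-.1237,.09],176.5)
im,d=ctrl.get_image('side');S=cloud('side',d)
k=S[(S[...,0]>.47)&(S[...,0]<.6)&(abs(S[...,1]+.14)<.015)&(S[...,2]>.018)&(S[...,2]<.037)&(im.max(2)>60)]
h,e=np.histogram(k[:,0],np.arange(.49,.59,.002));print([(round(float(a),3),int(b)) for a,b in zip(e,h)])
k=S[(S[...,0]>.505)&(S[...,0]<.572)&(abs(S[...,1]+.13)<.03)&(S[...,2]>.04)&(S[...,2]<.055)&(im.max(2)>90)];print('top z',np.median(k[:,2]),cv2.minAreaRect((k[:,:2]*1000).astype(np.float32)))
"
```

```text
t 11.05 pos [ 0.5412 -0.1274  0.0853] rot [ 1.8000e+02 -2.0000e-02  1.7654e+02] q [-13.2  21.5  -6.5  62.    0.   -9.8] F [ 0.4 -0.  -0.7] w 0.508 gf 0.0
SHIFT [ 0.0934 -0.0019 -0.0047] TURN [ 0.   -0.02  0.04]
[(0.49, 9), (0.492, 9), (0.494, 10), (0.496, 10), (0.498, 4), (0.5, 0), (0.502, 0), (0.504, 0), (0.506, 14), (0.508, 14), (0.51, 8), (0.512, 8), (0.514, 9), (0.516, 8), (0.518, 9), (0.52, 9), (0.522, 9), (0.524, 8), (0.526, 10), (0.528, 11), (0.53, 9), (0.532, 10), (0.534, 9), (0.536, 10), (0.538, 9), (0.54, 7), (0.542, 8), (0.544, 8), (0.546, 8), (0.548, 8), (0.55, 10), (0.552, 13), (0.554, 9), (0.556, 10), (0.558, 8), (0.56, 9), (0.562, 9), (0.564, 8), (0.566, 8), (0.568, 0), (0.57, 0), (0.572, 0), (0.574, 14), (0.576, 20), (0.578, 8), (0.58, 10), (0.582, 6), (0.584, 1), (0.586, 1)]
top z 0.04359372732725397 ((538.7285766601562, -128.54910278320312), (38.6260986328125, 62.054527282714844), 87.681884765625)
```

Call:
drive_tool(series=[178,0.047,-0.001,-0.003,0,0,0,178,0.0934,-0.002,-0.003,0,0,0,178,0.0934,-0.002,-0.003,0,0,0,178,0.0934,-0.002,-0.003,0,0,0,178,0.0934,-0.002,-0.003,0,0,0])

```text
time: 11.6
eef_pos: [0.4494, -0.1241, 0.0874]
eef_rot: [-180.0, 0.1, 176.5]
contact_force: [0.4, -0.1, -0.9]
grip_width: 0.303
gripper_force: 0.0
```

```bash
python3 -c "
from h import *
rel([.4478,-.1237,.024],176.7)
im,d=ctrl.get_image('side');S=cloud('side',d)
p=ctrl.state()['eef_pos']
for z0,z1 in((.0705,.08),(.1,.112),(.112,.125),(.125,.14)):
  k=S[(abs(S[...,0]-.448)<.04)&(abs(S[...,1]+.124)<.035)&(S[...,2]>z0)&(S[...,2]<z1)]
  if len(k):print(z0,len(k),k.min(0).round(4),k.max(0).round(4),k.mean(0).round(4))
cv2.imwrite('pics/k1.png',cv2.convertScaleAbs(cv2.resize(im[150:300,180:300],None,fx=4,fy=4)[:,:,::-1],alpha=2.2))
"
```

```text
t 11.6 pos [ 0.4494 -0.1241  0.0874] rot [-1.7998e+02  1.0000e-01  1.7654e+02] q [-15.4  11.3 -20.1  58.5   0.  -12. ] F [ 0.4 -0.1 -0.9] w 0.303 gf 0.0
SHIFT [0.0017 0.0003 0.0634] TURN [-0.02  0.1  -0.16]
0.0705 116 [ 0.4315 -0.1309  0.0705] [ 0.4657 -0.1176  0.0777] [ 0.4485 -0.1258  0.0749]
0.112 37 [ 0.4393 -0.1522  0.1163] [ 0.4595 -0.1424  0.1248] [ 0.4492 -0.1458  0.1204]
0.125 103 [ 0.4386 -0.1533  0.125 ] [ 0.4604 -0.1409  0.1399] [ 0.4494 -0.1485  0.1324]
```

View pics/k1.png

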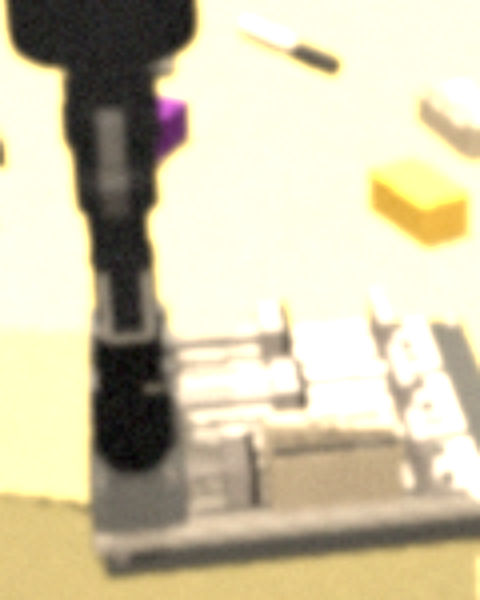

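The fingers are above knob A's bar in the side crop, at about (125,330). The camera puts them within 1 mm of its axis, so I'll descend and pinch.

Call:
drive_tool(series=[178,0.001,0,0.02,0,0,0,178,0.001,0,0.04,0,0,0,178,0.001,0,0.055,0,0,0,178,0.001,0,0.063,0,0,0,178,0.001,0,0.063,0,0,0])

```text
time: 12.15
eef_pos: [0.4471, -0.1237, 0.0229]
eef_rot: [180.0, -0.1, 176.6]
contact_force: [-0.2, -0.7, 0.7]
grip_width: 0.304
gripper_force: 0.0
```

Call:
drive_tool(series=[255,0,0,0,0,0,0,255,0,0,0,0,0,0,255,0,0,0,0,0,0], squeeze=60)

```text
time: 12.45
eef_pos: [0.4477, -0.122, 0.0243]
eef_rot: [179.8, 0.0, 176.6]
contact_force: [2.5, 15.7, -0.9]
grip_width: 0.126
gripper_force: 58.8
```

```bash
python3 -c "
from rig import ctrl
s=ctrl.state();print(s['time'],s['eef_pos'],s['eef_rot'],s['contact_force'],s['wrist_torque'],s['grip_width'],s['gripper_force'])"
```

```text
12.45 [ 0.44772426 -0.1220244   0.02428912] [1.79786978e+02 4.84554571e-02 1.76603716e+02] [ 2.4562714  15.70187474 -0.93991432] [ 3.08719957 -0.28252997 -0.0926899 ] 0.1255154683579619 58.80458950996399
```

Call:
drive_tool(series=[255,0,0.0017,0,0,0,0,255,0,0.0017,0,0,0,0,255,0,0.0017,0,0,0,8,255,0,0.0017,0,0,0,15,255,0,0.0017,0,0,0,15])

```text
time: 12.95
eef_pos: [0.4477, -0.122, 0.0242]
eef_rot: [180.0, 0.0, 161.4]
contact_force: [-1.5, 4.9, 4.8]
grip_width: 0.123
gripper_force: 60.1
```

```bash
cat > st.py <<'E'
from h import *
s=ctrl.state();print(s['time'],"pos",s['eef_pos'].round(4),"rot",s['eef_rot'].round(2),"F",s['contact_force'].round(2),"T",s['wrist_torque'].round(3),"w",round(s['grip_width'],3),"gf",round(s['gripper_force'],1))
im,d=ctrl.get_image('side');S=cloud('side',d)
k=S[(S[...,0]>.48)&(S[...,0]<.6)&(abs(S[...,1]+.14)<.015)&(S[...,2]>.018)&(S[...,2]<.036)&(im.max(2)>60)]
x=np.sort(k[:,0]);i=np.nonzero(np.diff(x)>.0018)[0];print("x gaps",[(x[j].round(4),x[j+1].round(4)) for j in i])
E
python3 st.py
```

```text
12.95 pos [ 0.4477 -0.122   0.0242] rot [1.7997e+02 4.0000e-02 1.6142e+02] F [-1.49  4.91  4.81] T [ 0.717  0.289 -0.098] w 0.123 gf 60.1
x gaps [(np.float64(0.5), np.float64(0.5067)), (np.float64(0.5673), np.float64(0.5748)), (np.float64(0.5826), np.float64(0.5861))]
```

Call:
drive_tool(series=[255,0,0.001,0,0,0,8,255,0,0.001,0,0,0,15,255,0,0.001,0,0,0,15,255,0,0.001,0,0,0,15])

```text
time: 13.4
eef_pos: [0.4476, -0.122, 0.0242]
eef_rot: [-179.9, 0.1, 146.7]
contact_force: [-4.7, -3.0, 8.2]
grip_width: 0.131
gripper_force: 60.6
```

```bash
python3 st.py
```

```text
13.4 pos [ 0.4476 -0.122   0.0242] rot [-1.7992e+02  7.0000e-02  1.4674e+02] F [-4.66 -2.99  8.18] T [-0.869  1.073 -0.135] w 0.131 gf 60.6
x gaps [(np.float64(0.5036), np.float64(0.5085)), (np.float64(0.5713), np.float64(0.5752)), (np.float64(0.5824), np.float64(0.5869)), (np.float64(0.5945), np.float64(0.5972))]
```

Call:
drive_tool(series=[255,0,0,0,0,0,5,255,0,0,0,0,0,9,255,0,0,0,0,0,9,255,0,0,0,0,0,9])

```text
time: 13.85
eef_pos: [0.4476, -0.1221, 0.0242]
eef_rot: [-179.9, 0.1, 137.7]
contact_force: [-5.5, -3.0, 8.0]
grip_width: 0.125
gripper_force: 60.7
```

```bash
python3 st.py
```

```text
13.85 pos [ 0.4476 -0.1221  0.0242] rot [-1.7992e+02  8.0000e-02  1.3774e+02] F [-5.5  -2.99  8.05] T [-0.884  1.228 -0.16 ] w 0.125 gf 60.7
x gaps [(np.float64(0.5053), np.float64(0.5106)), (np.float64(0.573), np.float64(0.5755)), (np.float64(0.5826), np.float64(0.5851)), (np.float64(0.5851), np.float64(0.5879)), (np.float64(0.5962), np.float64(0.5986))]
```

Call:
drive_tool(series=[255,0,0,0,0,0,3,255,0,0,0,0,0,5,255,0,0,0,0,0,5])

```text
time: 14.2
eef_pos: [0.4475, -0.1221, 0.0242]
eef_rot: [-179.9, 0.1, 132.7]
contact_force: [-4.9, -3.1, 7.9]
grip_width: 0.127
gripper_force: 60.8
```

```bash
python3 st.py
```

```text
14.2 pos [ 0.4475 -0.1221  0.0242] rot [-1.7992e+02  8.0000e-02  1.3268e+02] F [-4.91 -3.11  7.95] T [-0.861  1.185 -0.122] w 0.127 gf 60.8
x gaps [(np.float64(0.5075), np.float64(0.512)), (np.float64(0.5731), np.float64(0.5751)), (np.float64(0.5844), np.float64(0.5868)), (np.float64(0.5942), np.float64(0.5966))]
```

Call:
drive_tool(series=[255,0,0,0,0,0,2,255,0,0,0,0,0,2,255,0,0,0,0,0,2])

```text
time: 14.55
eef_pos: [0.4475, -0.1221, 0.0242]
eef_rot: [-179.9, 0.1, 130.7]
contact_force: [-6.0, -3.7, 7.3]
grip_width: 0.126
gripper_force: 60.8
```

```bash
python3 st.py
```

```text
14.55 pos [ 0.4475 -0.1221  0.0242] rot [-1.7993e+02  8.0000e-02  1.3075e+02] F [-5.95 -3.74  7.33] T [-0.923  1.273 -0.031] w 0.126 gf 60.8
x gaps [(np.float64(0.5074), np.float64(0.5126)), (np.float64(0.573), np.float64(0.5752)), (np.float64(0.5829), np.float64(0.5861)), (np.float64(0.5958), np.float64(0.5977))]
```

```bash
cat > tq.py <<'E'
from h import *
a=[]
for i in range(6):
    s=ctrl.state(); a.append(s['wrist_torque'][2]); ctrl.get_image('side')
a.append(ctrl.state()['wrist_torque'][2])
print(s['time'],"yaw",s['eef_rot'][2].round(2),"Tz",np.round(a,3),"mean",np.mean(a).round(3),"F",s['contact_force'].round(1))
E
python3 tq.py
```

```text
14.85 yaw 130.76 Tz [-0.048 -0.067 -0.086 -0.09  -0.032 -0.041 -0.069] mean -0.062 F [-6.6 -3.3  8.6]
```

Call:
drive_tool(series=[255,0,0,0,0,0,1,255,0,0,0,0,0,1.5,255,0,0,0,0,0,1.5])

```text
time: 15.2
eef_pos: [0.4475, -0.1221, 0.0242]
eef_rot: [-179.9, 0.1, 129.2]
contact_force: [-5.6, -3.1, 9.5]
grip_width: 0.123
gripper_force: 60.8
```

```bash
python3 tq.py
```

```text
15.45 yaw 129.26 Tz [0.111 0.051 0.045 0.103 0.053 0.081 0.062] mean 0.072 F [-6.2 -3.2  8.1]
```

Call:
drive_tool(series=[255,0,0,0,0,0,0.5,255,0,0,0,0,0,0.5,255,0,0,0,0,0,0.5])

```text
time: 15.8
eef_pos: [0.4475, -0.1221, 0.0242]
eef_rot: [-179.9, 0.1, 128.8]
contact_force: [-5.9, -4.1, 9.4]
grip_width: 0.127
gripper_force: 60.8
```

```bash
python3 tq.py; python3 st.py
```

```text
16.05 yaw 128.76 Tz [0.069 0.058 0.048 0.037 0.031 0.053 0.063] mean 0.051 F [-5.7 -3.5 10. ]
16.1 pos [ 0.4475 -0.1221  0.0242] rot [-1.7993e+02  9.0000e-02  1.2876e+02] F [-5.63 -4.12  9.3 ] T [-0.925  1.304  0.063] w 0.123 gf 60.8
x gaps [(np.float64(0.5071), np.float64(0.5123)), (np.float64(0.569), np.float64(0.5708)), (np.float64(0.5828), np.float64(0.5862)), (np.float64(0.5945), np.float64(0.5965))]
```

The pause torque depends on the step size. I'll back off 5° and come forward again with the same step profile I used before contact, so the torque rise can be compared directly.

Call:
drive_tool(series=[255,0,0,0,0,0,-3,255,0,0,0,0,0,-5,255,0,0,0,0,0,-5])

```text
time: 16.45
eef_pos: [0.4475, -0.1221, 0.0242]
eef_rot: [-179.9, 0.1, 133.8]
contact_force: [-5.2, -3.7, 9.2]
grip_width: 0.125
gripper_force: 60.7
```

```bash
python3 tq.py
```

```text
16.7 yaw 133.76 Tz [0.029 0.108 0.123 0.14  0.169 0.193 0.126] mean 0.127 F [-5.5 -4.3  8.5]
```

Call:
drive_tool(series=[255,0,0,0,0,0,3,255,0,0,0,0,0,5,255,0,0,0,0,0,5])

```text
time: 17.05
eef_pos: [0.4475, -0.1221, 0.0242]
eef_rot: [-179.9, 0.1, 128.7]
contact_force: [-6.5, -4.3, 8.5]
grip_width: 0.125
gripper_force: 60.8
```

```bash
python3 tq.py; python3 st.py
```

```text
17.3 yaw 128.75 Tz [-0.095 -0.18  -0.146 -0.094 -0.165 -0.081 -0.112] mean -0.125 F [-6.  -4.4  9.3]
17.35 pos [ 0.4475 -0.1221  0.0242] rot [-1.7993e+02  9.0000e-02  1.2875e+02] F [-5.2  -3.6   8.07] T [-0.902  1.305 -0.112] w 0.127 gf 60.8
x gaps [(np.float64(0.5076), np.float64(0.5122)), (np.float64(0.5825), np.float64(0.586)), (np.float64(0.5948), np.float64(0.5972))]
```

The forward pause torque is back at its no-load value of −0.125, against +0.127 going backward, so the box is not pressed against the fence yet. I'll advance in small increments with this same probe.

Call:
drive_tool(series=[255,0,0,0,0,0,-3.5,255,0,0,0,0,0,-3.5,255,0,0,0,0,0,-0.5,255,0,0,0,0,0,1.5,255,0,0,0,0,0,1.5])

```text
time: 17.9
eef_pos: [0.4474, -0.1221, 0.0242]
eef_rot: [-179.9, 0.1, 127.2]
contact_force: [-4.8, -3.9, 10.2]
grip_width: 0.128
gripper_force: 60.8
```

```bash
python3 tq.py
```

```text
18.15 yaw 127.25 Tz [-0.08  -0.119 -0.16  -0.175 -0.115 -0.141 -0.143] mean -0.133 F [-5.3 -2.8  8.5]
```

Call:
drive_tool(series=[255,0,0,0,0,0,-3.5,255,0,0,0,0,0,-3.5,255,0,0,0,0,0,-0.5,255,0,0,0,0,0,1.5,255,0,0,0,0,0,1.5])

```text
time: 18.7
eef_pos: [0.4475, -0.1221, 0.0242]
eef_rot: [-179.9, 0.1, 125.7]
contact_force: [-4.5, -3.5, 8.3]
grip_width: 0.131
gripper_force: 60.8
```

```bash
python3 tq.py
```

```text
18.95 yaw 125.75 Tz [-0.115 -0.129 -0.091 -0.14  -0.142 -0.17  -0.12 ] mean -0.129 F [-5.3 -4.   8.4]
```

Call:
drive_tool(series=[255,0,0,0,0,0,-3.5,255,0,0,0,0,0,-3.5,255,0,0,0,0,0,-0.5,255,0,0,0,0,0,1.5,255,0,0,0,0,0,1.5])

```text
time: 19.5
eef_pos: [0.4474, -0.1221, 0.0242]
eef_rot: [-179.9, 0.1, 124.2]
contact_force: [-6.6, -3.7, 9.1]
grip_width: 0.127
gripper_force: 60.8
```

```bash
python3 tq.py; python3 st.py
```

```text
19.75 yaw 124.25 Tz [ 0.004 -0.08  -0.068 -0.045 -0.09  -0.108 -0.082] mean -0.067 F [-5.3 -3.5 10.2]
19.8 pos [ 0.4474 -0.1221  0.0242] rot [-1.7993e+02  9.0000e-02  1.2425e+02] F [-5.95 -3.22  9.4 ] T [-0.889  1.405 -0.082] w 0.131 gf 60.8
x gaps [(np.float64(0.509), np.float64(0.5126)), (np.float64(0.583), np.float64(0.5879))]
```

Call:
drive_tool(series=[255,0,0,0,0,0,-3.5,255,0,0,0,0,0,-3.5,255,0,0,0,0,0,-0.5,255,0,0,0,0,0,1.5,255,0,0,0,0,0,1.5])

```text
time: 20.35
eef_pos: [0.4474, -0.1221, 0.0242]
eef_rot: [-179.9, 0.1, 122.7]
contact_force: [-6.1, -5.0, 9.3]
grip_width: 0.127
gripper_force: 60.8
```

```bash
python3 tq.py; python3 st.py
```

```text
20.6 yaw 122.75 Tz [ 0.041  0.023  0.009 -0.032 -0.02   0.009  0.029] mean 0.009 F [-6.  -4.1  9.7]
20.65 pos [ 0.4474 -0.1221  0.0242] rot [-1.7993e+02  9.0000e-02  1.2275e+02] F [-5.57 -4.67  8.74] T [-0.93   1.44   0.029] w 0.125 gf 60.8
x gaps [(np.float64(0.5091), np.float64(0.5133)), (np.float64(0.5828), np.float64(0.5863))]
```

The rise is now clear: −0.129 → −0.067 → +0.009 N m, or about 10–11 N on the box. I'll let go of the knob and rise straight up.

Call:
drive_tool(series=[178,0,0,0,0,0,0,178,0,0,0,0,0,0,178,0,0,0,0,0,0,178,0,0,-0.02,0,0,0,178,0,0,-0.05,0,0,0])

```text
time: 21.2
eef_pos: [0.4464, -0.1208, 0.0731]
eef_rot: [-179.9, -0.1, 122.6]
contact_force: [1.3, -0.9, 0.3]
grip_width: 0.303
gripper_force: 0.0
```

Call:
drive_tool(series=[178,0,0,-0.05,0,0,0,178,0,0,-0.1,0,0,0,178,0,0,-0.12,0,0,0,178,0,0,-0.12,0,0,0])

```text
time: 21.6
eef_pos: [0.4493, -0.1216, 0.1967]
eef_rot: [179.8, 0.2, 122.6]
contact_force: [-0.0, -0.2, -0.7]
grip_width: 0.301
gripper_force: 0.0
```

```bash
python3 st.py; python3 - <<'E'
from h import *
for n in ("side","top"):
    im,d=ctrl.get_image(n);P=cloud(n,d)
    for k,y in(("A",-.123),("B",-.068),("C",-.0125)):
        q=P[(P[...,0]>.42)&(P[...,0]<.48)&(abs(P[...,1]-y)<.026)&(P[...,2]>.0705)&(P[...,2]<.085)][:,:2]
        if len(q)<20: print(n,k,len(q)); continue
        w=np.linalg.eigh(np.cov(q.T))[1][:,1];print(n,k,len(q),q.mean(0).round(4),np.degrees(np.arctan2(w[1]*np.sign(w[0]),abs(w[0]))).round(1))
    if n=="side": cv2.imwrite('pics/end.png',cv2.convertScaleAbs(cv2.resize(im[165:300,170:325],None,fx=4,fy=4)[:,:,::-1],alpha=2))
E
```

```text
21.6 pos [ 0.4493 -0.1216  0.1967] rot [179.8    0.23 122.6 ] F [-0.05 -0.24 -0.71] T [-0.038 -0.005 -0.023] w 0.301 gf 0.0
x gaps [(np.float64(0.5091), np.float64(0.5134)), (np.float64(0.5825), np.float64(0.587)), (np.float64(0.5947), np.float64(0.5972))]
side A 105 [ 0.4485 -0.1265] -56.1
side B 97 [ 0.4508 -0.0707] 29.1
side C 81 [ 0.4541 -0.015 ] 34.9
top A 83 [ 0.4471 -0.1236] -57.9
top B 80 [ 0.4499 -0.0682] 31.6
top C 82 [ 0.4534 -0.0123] 35.9
```

View pics/end.png

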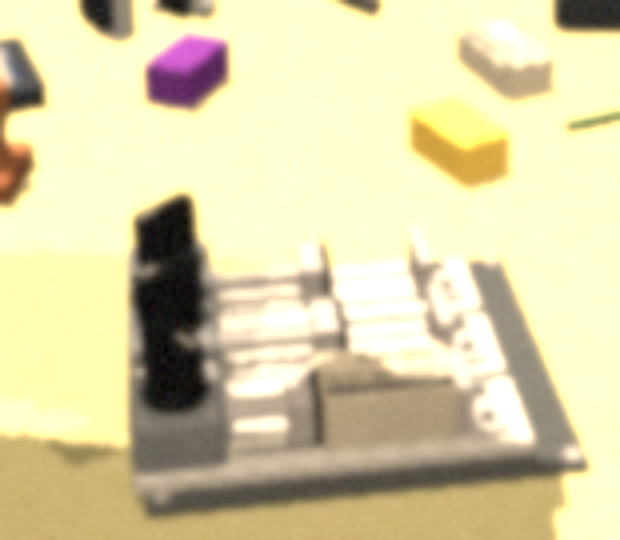

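The box lies flat between the jaw (318,410) and the fence (465,405), with no gap at either end. Knobs B and C have not turned, and the gripper is clear of everything, so I'm handing in.

```bash
python3 -c "
from rig import ctrl
print(ctrl.job_done())"
```

```text
the job is handed in; nothing more can be done
None
```

I laid the staple box flat and lengthwise in the open clamp, closed the jaw on it at about 10 N (judged from the knob torque), let go of the knob, and handed the job in at about 22 s; the other two knobs had not turned.

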